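Set out the Gram-stain bench in order of use

TASK

Set up the bench for Gram staining: stand the four stain bottles upright on the bench in a row close behind the steel staining tray (on its side away from the robot), centred on it and about 3 cm apart, in order of use from left to right as the robot sees them: violet at the left, brown iodine to its right, then the colourless decolouriser between the iodine and the red safranin, which ends the row at the right. Lay the timer flat on the bench, face up, in the gap between the staining tray and the grey storage tray, beside the staining tray. Keep the bottles upright, and leave the green bottle and the small yellow oil bottle undisturbed in the storage tray.

Things in the scene. Friction and masses are not known exactly. Their poses are not given: they have to be found in the camera images.
- violet_bottle: round plastic dropper bottle, body 34 mm across and straight up to 56 mm, sloping shoulder, then a narrow cap (20 mm across, 66 to 79 mm up) ending in a thin tip; 92 mm tall over all, 50 to 90 g; white label round its middle; deep violet with violet cap (crystal violet). Origin: centre of its underside, z up; starts in the storage tray
- iodine_bottle: round plastic dropper bottle, body 34 mm across and straight up to 56 mm, sloping shoulder, then a narrow cap (20 mm across, 66 to 79 mm up) ending in a thin tip; 92 mm tall over all, 50 to 90 g; white label round its middle; dark brown with brown cap (iodine). Origin: centre of its underside, z up; starts in the storage tray
- decolouriser_bottle: round plastic dropper bottle, body 34 mm across and straight up to 56 mm, sloping shoulder, then a narrow cap (20 mm across, 66 to 79 mm up) ending in a thin tip; 92 mm tall over all, 50 to 90 g; white label round its middle; colourless, whitish, with white cap (decolouriser). Origin: centre of its underside, z up; starts in the storage tray
- safranin_bottle: round plastic dropper bottle, body 34 mm across and straight up to 56 mm, sloping shoulder, then a narrow cap (20 mm across, 66 to 79 mm up) ending in a thin tip; 92 mm tall over all, 50 to 90 g; white label round its middle; bright red with red cap (safranin). Origin: centre of its underside, z up; starts in the storage tray
- green_bottle: round plastic dropper bottle, body 34 mm across and straight up to 56 mm, sloping shoulder, then a narrow cap (20 mm across, 66 to 79 mm up) ending in a thin tip; 92 mm tall over all, 50 to 90 g; white label round its middle; green with green cap. Origin: centre of its underside, z up; a bystander, stays in the storage tray
- oil_bottle: smaller dropper bottle of the same shape, yellow, 27 mm across and 69 mm tall; a bystander, stays in the storage tray. Origin: centre of its underside, z up
- timer: white electronic bench timer lying on its back, face up (grey display, two grey and one red button): 56 mm along its own x, 62 mm along its own y, 18 mm thick, about 70 g; starts on the bench behind and between the two trays. Origin: centre of its underside; x points to the display's edge, z up
- staining_tray: fixed stainless-steel trough, 140 mm along its x by 260 mm along its y (long side), 34 mm high, with two thin steel rods lying along its top and three glass slides across them, up to 39 mm high; a 20 mm drain spout sticks out of its front. Origin: centre of its underside on the bench; x points to its back (away from the robot), y to its left end as the robot sees it. It may stand to the left or to the right of the storage tray, turned up to 0.12 rad
- storage_tray: fixed shallow grey plastic tray, 165 mm along its x by 235 mm along its y, wall 4 mm thick and 20 mm high, inner floor 4 mm above the bench. The six bottles stand in it in two rows of three, about 75 mm apart between centres, which is in which place varies. Origin: centre of its underside on the bench; x points to its back, y to its left end

How it is judged:
By the outcome, as a careful person would: the job done as asked, in the order asked, and still so for the second after the job is handed in, with the robot touching nothing.
It also fails if it takes over 120 s, if anything falls off the work surface, if the arm or the gripper's body presses on something with over 40 N, if the wrist force passes 120 N, or if a joint passes its speed limit or range.

ROBOT

A 7-joint arm with a two-finger parallel gripper is mounted at the origin on the work surface. World frame = base frame: x ahead of the robot, y to its left, z up, the work surface at z = 0. Lengths are in m, angles in rad, forces in N, time in s.
With the tool pointing down it reaches from about 0.4 to 0.875 m from the base axis. Payload 6.5 kg.
Tool frame: the origin (TCP) lies midway between the tips of the shut fingers; the grasp point (between the pads) lies 19 mm behind it; z points along the fingers, y is the line along which they close (so a half turn about z gives the same grasp; the last joint's range is limited). The gripper opens to 85 mm and grips with 20 to 120 N. Pads are 22 mm wide; open, the fingers measure 114 mm over their backs; the gripper's body (76 mm by 85 mm) begins 54 mm behind the grasp point. The pads swing forward as they close: fully open they stand 13 mm farther back than shut.
Start: joints at [-1.241, 0.536, -0.004, 1.538, 0.003, 1.067, -0.071], TCP at [0.251, 0.6, 0.231] pointing down, gripper open.
Joint ranges: [-2.7, 2.7], [-0.37, 2.16], [-1.27, 1.26], [0.24, 2.4], [-1.31, 4.45], [0.19, 1.91], [-2.76, 2.76]. Speed limits (rad/s): [2.39, 2.39, 3.14, 3.14, 3.14, 3.14, 3.14].

INTERFACE

Orientations are given as a 3x3 rotation matrix whose columns are the frame's x, y, z axes.
In Python, from plant import telemetry, imaging, env gives the robot as it stands.
- The arm moves only by the tool step_arm, never from a script. Its argument "moves" is one flat list of numbers, 5 for each row, row after row: the finger opening in m, from 0 to 0.0854, then the shift along the tool's x, y, z in m, then the turn about the tool's z in degrees. A call has 1 to 20 rows; each row shifts and turns the commanded pose from where the row before left it, along the tool's axes as they then stand; what a row does not reach is not made up. A row lasts 1/8 s, in which the tool goes at most 62.5 mm and 10.7 degrees, less where a joint would pass 70% of its speed; a pose out of reach is approached as far as the arm can. A call is refused whole if a number of a shift passes 0.0625 or a number of a turn 10.7, either way. A call with a gripper value outside its range is refused whole. The fingers move at their own pace and stop on an object; "newtons" is the grip in N (left out, the last holds). Time passes only in rows, so rows that do not move let the fingers close. It gives the time, the measured TCP pose, the force and the opening at its end, in the units of the state.
- telemetry.get_obs(): the state, without advancing time (a new reading comes with each control period).
- imaging.read_camera(name): name is "scene" or "top"; returns a dict with "frame" (480x640x3 uint8, red, green, blue), "fx", "fy", "cx", "cy" (pixels), "rvec" (rotation vector, rad) and "tvec" (3), from world to camera coordinates, as OpenCV has them. Camera axes: x right, y down, z forward; pixel columns grow to the right and rows downward; lengths in m; the calibration is good to about 2 mm. A picture is of the moment at which its call begins. There is no depth.
- env.job_done(): hands the job in, once; it reports no verdict.
The state is a dict: "t": time; "joint_positions": joint angles; "qd": joint speeds; "joint_efforts": joint torques, N m; "ee_pos": TCP position; "tcp_rot": TCP orientation; "force": force on the tool from outside, world axes, zero at the start; "wrist_torque": the same for the moment, N m; "width": finger opening in m.
Only numpy, scipy, OpenCV 4.12 (cv2) and the standard library are available. Lean on these libraries where they do the work, as an engineer would, in place of code of your own. Each camera call takes 0.05 s, during which the arm holds its last target. There are 200 camera calls.

## Working session

There is one attempt and no reset: what is moved stays moved. The work goes in short steps, Python scripts to look and compute and a tool call to move; the robot and the scene stay as the last step left them, time stands still between calls to the robot, and variables do not carry over. Pictures are saved under pics/ and viewed, on a budget of 14 in all, crops included, one or two more only if the job needs it, and the job is handed in when it is done.

Besides the shell and the picture viewer there is one more tool, called by a JSON object that holds its "api" and its "payload". step_arm: Moves the arm, as the interface text tells. Its arguments: {"type":"object","properties":{"moves":{"type":"array"},"newtons":{"type":"number"}},"required":["moves"]}

```bash
mkdir -p pics; ls; python3 - <<'E'
from plant import telemetry, imaging
import cv2,numpy as np
o=telemetry.get_obs(); print(o['t'],o['ee_pos'],np.round(o['tcp_rot'],3),o['width'])
for n in('scene','top'):
    c=imaging.read_camera(n); cv2.imwrite(f'pics/{n}0.png',c['frame'][:,:,::-1]); print(n,c['fx'],c['fy'],c['cx'],c['cy'],c['rvec'],c['tvec'],-cv2.Rodrigues(np.array(c['rvec']))[0].T@np.array(c['tvec']))
E
```

```text
pics
0.0 [0.2503839  0.59916347 0.23039835] [[-0.923  0.386 -0.001]
 [ 0.386  0.923 -0.002]
 [-0.    -0.002 -1.   ]] 0.08539050679119914
scene 455.00880124582864 455.00880124582864 314.8911261449687 241.9585066491669 [ 1.99749588  0.90237518 -0.48200049] [-0.36053409 -0.17032897  1.08421649] [ 0.98656233 -0.39379958  0.45402516]
top 477.96518673640077 477.96518673640077 315.19181108826655 236.1491946623511 [ 2.13944073 -2.16100085  0.1625097 ] [0.01828634 0.54424578 0.80029676] [0.42430826 0.01952807 0.86982407]
```

View pics/scene0.png

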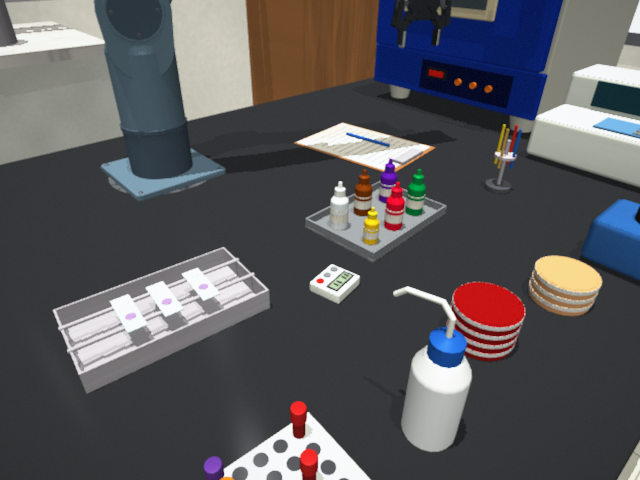

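View pics/top0.png

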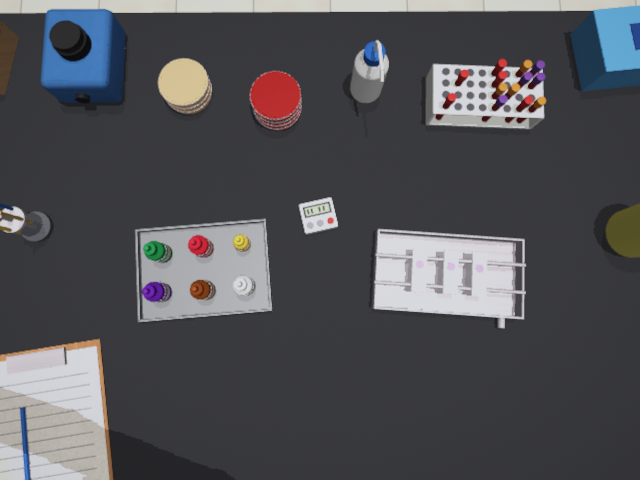

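The scene view shows the staining tray on the robot's right. The storage tray is on the left with green, red and yellow in the back row and violet, brown and white in the front row. The timer is at about (318,215) in the top view. I'll zoom in to get accurate pixel positions.

```bash
python3 - <<'E'
import cv2
t=cv2.imread('pics/top0.png')
a=cv2.resize(t[195:345,110:310],None,fx=4,fy=4,interpolation=cv2.INTER_CUBIC)
b=cv2.resize(t[190:340,345:545],None,fx=4,fy=4,interpolation=cv2.INTER_CUBIC)
cv2.imwrite('pics/ca.png',a);cv2.imwrite('pics/cb.png',b)
E
```

```text
(no output)
```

View pics/ca.png

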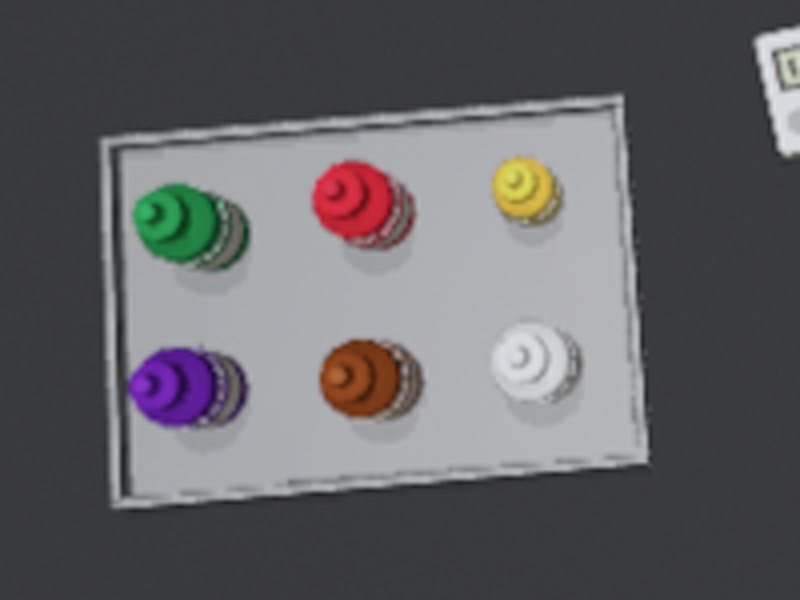

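View pics/cb.png

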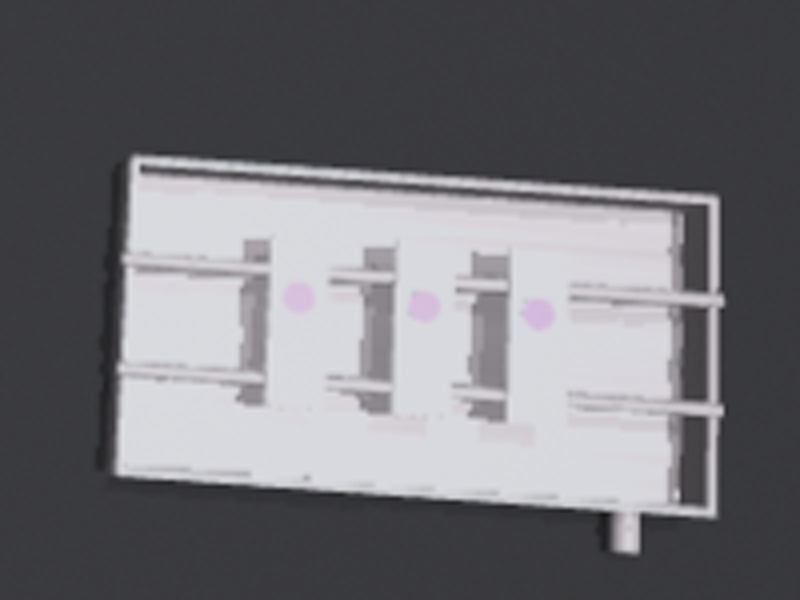

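```bash
cat > h.py <<'E'
import numpy as np,cv2
C={'scene':(455.0088,314.891,241.9585,[1.99749588,.90237518,-.48200049],[-.36053409,-.17032897,1.08421649]),
   'top':(477.9652,315.1918,236.1492,[2.13944073,-2.16100085,.1625097],[.01828634,.54424578,.80029676])}
def ray(n,p):
    f,cx,cy,r,t=C[n];R=cv2.Rodrigues(np.array(r))[0]
    return -R.T@np.array(t),R.T@np.array([(p[0]-cx)/f,(p[1]-cy)/f,1])
def onz(n,p,z):
    o,d=ray(n,p);return o+d*(z-o[2])/d[2]
def proj(n,P):
    f,cx,cy,r,t=C[n];return cv2.projectPoints(np.array([P],float),np.array(r),np.array(t),np.array([[f,0,cx],[0,f,cy],[0,0,1.]]),None)[0].ravel()
def tri(a,b):
    o,d=ray('scene',a);q,e=ray('top',b)
    s=np.linalg.lstsq(np.c_[d,-e],q-o,rcond=None)[0];return (o+s[0]*d+q+s[1]*e)/2,np.linalg.norm(o+s[0]*d-q-s[1]*e)
E
python3 - <<'E'
from h import *
np.set_printoptions(precision=4,suppress=True)
ca=lambda p:((p[0]+.5)/4-.5+110,(p[1]+.5)/4-.5+195)
cb=lambda p:((p[0]+.5)/4-.5+345,(p[1]+.5)/4-.5+190)
T=dict(green=(150,213),red=(333,188),yellow=(517,179),violet=(145,385),brown=(340,376),white=(518,355))
S=dict(white=(340,184),brown=(365,170),violet=(390,160),red=(397,184),green=(419,171),yellow=(373,209))
for k in T: print(k,onz('top',ca(T[k]),.073 if k=='yellow' else .096),*tri(S[k],ca(T[k])))
for nm,cr,c,z in(('store',ca,[(102,140),(622,97),(648,462),(115,507)],.02),('stain',cb,[(133,157),(718,198),(714,515),(115,475)],.034)):
    P=np.array([onz('top',cr(p),z)[:2] for p in c]);print(nm,P,'c',P.mean(0),'sides',np.linalg.norm(P-np.roll(P,-1,0),axis=1))
    for d in (P[0]-P[1],P[3]-P[2]):print('yaw',np.arctan2(-d[0],d[1]))
    d=[P[0]-P[3],P[1]-P[2]];print('yawx',[np.arctan2(v[1],v[0]) for v in d])
im=cv2.imread('pics/top0.png');m=np.zeros(im.shape[:2],np.uint8);m[190:240,290:345]=(im[190:240,290:345].max(2)>110)*255
m=cv2.morphologyEx(m,cv2.MORPH_CLOSE,np.ones((9,9)))
b=cv2.boxPoints(cv2.minAreaRect(max(cv2.findContours(m,0,1)[0],key=cv2.contourArea)));P=np.array([onz('top',p,.018)[:2] for p in b])
print('timer',b,P,P.mean(0),np.linalg.norm(P-np.roll(P,-1,0),axis=1))
E
```

```text
green [0.5195 0.2868 0.096 ] [0.5196 0.2879 0.0911] 0.0015203648069397656
red [0.5291 0.2128 0.096 ] [0.5287 0.213  0.0912] 0.0026762065220811327
yellow [0.5352 0.1415 0.073 ] [0.5358 0.1421 0.0683] 0.0002919876519072753
violet [0.45   0.2861 0.096 ] [0.4492 0.2865 0.0915] 0.0028158346097271474
brown [0.4528 0.208  0.096 ] [0.4526 0.2082 0.0938] 0.0007512593353557494
white [0.4605 0.1366 0.096 ] [0.4599 0.1365 0.0902] 0.002667700775384876
store [[0.5621 0.3359]
 [0.5795 0.1027]
 [0.4166 0.0906]
 [0.3997 0.3232]] c [0.4895 0.2131] sides [0.2338 0.1633 0.2332 0.1629]
yaw 0.07464009231293015
yaw 0.07282079959735786
yawx [np.float64(0.07797653078597791), np.float64(0.07437443965764244)]
stain [[ 0.5571 -0.0984]
 [ 0.5363 -0.3571]
 [ 0.3981 -0.3452]
 [ 0.4179 -0.0866]] c [ 0.4773 -0.2218] sides [0.2594 0.1387 0.2594 0.1397]
yaw -0.08033762122054096
yaw -0.07649556193234011
yawx [np.float64(-0.08509069962445097), np.float64(-0.0856440194217899)]
timer [[297.4931 203.5698]
 [331.2927 195.888 ]
 [338.2181 226.3595]
 [304.4185 234.0413]] [[ 0.6076  0.0442]
 [ 0.6213 -0.0175]
 [ 0.5649 -0.0291]
 [ 0.5515  0.032 ]] [0.5863 0.0074] [0.0632 0.0576 0.0626 0.0574]
```

Tray sides, timer size and tip heights match the given sizes to within a few millimetres. I'll use one tool yaw for all the bottles, with tool y along the staining tray's long axis (85.4°). First move: turn to that yaw and go above the violet bottle.

{"api": "step_arm", "payload": {"moves": [0.052, 0, 0, 0, -9.05, 0.052, 0, 0, 0, -9.05, 0.052, -0.028, -0.037, 0.01, 0, 0.052, -0.028, -0.037, 0.01, 0, 0.052, -0.028, -0.037, 0.01, 0, 0.052, -0.028, -0.037, 0.01, 0, 0.052, -0.028, -0.037, 0.01, 0, 0.052, -0.028, -0.037, 0.01, 0, 0.052, -0.028, -0.037, 0.01, 0, 0.052, -0.028, -0.037, 0.01, 0, 0.052, 0, 0, 0, 0], "newtons": 30}}

```text
t: 1.48
ee_pos: [0.452, 0.282, 0.1503]
tcp_rot: [[-0.996, 0.087, -0.001], [0.087, 0.996, -0.003], [0.0, -0.003, -1.0]]
force: [-0.2, -0.2, 1.1]
width: 0.0517
```

```bash
cat >> h.py <<'E'
def to(*P):
    """shifts in tool axes from present pose through targets (x,y,z,[angle of tool y deg])"""
    from plant import telemetry
    o=telemetry.get_obs();p=np.array(o['ee_pos']);R=np.array(o['tcp_rot'])
    print('t %.2f pos %s yang %.2f tilt %.4f w %.4f F %s'%(o['t'],p.round(4),np.degrees(np.arctan2(R[1,1],R[0,1])),np.hypot(R[0,2],R[1,2]),o['width'],np.round(o['force'],1)))
    for q in P:
        q=np.array(q);print(q,'->',(R.T@(q[:3]-p)).round(4));p=q[:3]
E
python3 -c "
from h import *
to((.4498,.2862,.15),(.4498,.2862,.029),(.4498,.2862,.17),(.5898,-.1346,.17),(.5898,-.1346,.026))"
```

```text
t 1.48 pos [0.452  0.282  0.1503] yang 85.02 tilt 0.0034 w 0.0517 F [-0.2 -0.2  1.1]
[0.4498 0.2862 0.15  ] -> [0.0025 0.004  0.0003]
[0.4498 0.2862 0.029 ] -> [-1.00e-04  4.00e-04  1.21e-01]
[0.4498 0.2862 0.17  ] -> [ 1.00e-04 -5.00e-04 -1.41e-01]
[ 0.5898 -0.1346  0.17  ] -> [-0.176  -0.4071  0.0013]
[ 0.5898 -0.1346  0.026 ] -> [-1.00e-04  5.00e-04  1.44e-01]
```

{"api": "step_arm", "payload": {"moves": [0.052, 0.0025, 0.004, 0, 0, 0.052, 0, 0, 0.027, 0, 0.052, 0, 0, 0.027, 0, 0.052, 0, 0, 0.027, 0, 0.052, 0, 0, 0.025, 0, 0.052, 0, 0, 0.015, 0, 0.052, 0, 0, 0, 0, 0, 0, 0, 0, 0, 0, 0, 0, 0, 0, 0, 0, 0, 0, 0, 0, 0, 0, 0, 0, 0, 0, 0, 0, 0], "newtons": 30}}

```text
t: 2.98
ee_pos: [0.4487, 0.2916, 0.0312]
tcp_rot: [[-0.997, 0.08, 0.001], [0.08, 0.997, 0.001], [-0.001, 0.001, -1.0]]
force: [-1.9, -0.6, 5.8]
width: 0.0331
```

```bash
python3 -c "
from h import *
from plant import imaging
z=.17
to((.4498,.2862,.029),(.4498,.2862,.17),(.5898,-.1346,.17),(.5898,-.1346,.026))
c=imaging.read_camera('scene')['frame'][:,:,::-1];cv2.imwrite('pics/g1.png',cv2.resize(c[60:280,250:490],None,fx=2.5,fy=2.5))"
```

```text
t 2.98 pos [0.4487 0.2916 0.0312] yang 85.42 tilt 0.0018 w 0.0331 F [-1.9 -0.6  5.8]
[0.4498 0.2862 0.029 ] -> [-0.0015 -0.0053  0.0022]
[0.4498 0.2862 0.17  ] -> [-0.0002  0.0002 -0.141 ]
[ 0.5898 -0.1346  0.17  ] -> [-1.731e-01 -4.083e-01 -3.000e-04]
[ 0.5898 -0.1346  0.026 ] -> [ 0.0002 -0.0002  0.144 ]
```

View pics/g1.png

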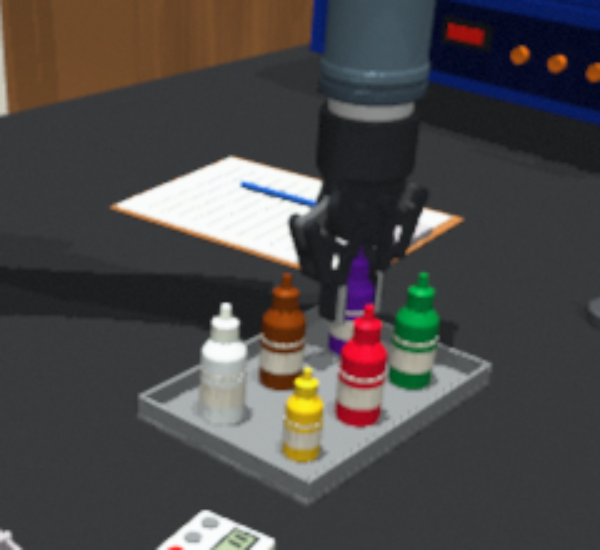

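The violet bottle is gripped and upright at crop (355,310). The fingers are on both sides of it and the neighbours haven't moved. The correction I added came from a lagging reading, so I'll track the commanded pose from here on. Now I lift and carry.

{"api": "step_arm", "payload": {"moves": [0, 0, 0, -0.015, 0, 0, 0, 0, -0.03, 0, 0, 0, 0, -0.035, 0, 0, 0, 0, -0.035, 0, 0, 0, 0, -0.025, 0, 0, -0.0073, -0.0172, 0, 0, 0, -0.0146, -0.0344, 0, 0, 0, -0.0146, -0.0344, 0, 0, 0, -0.0146, -0.0344, 0, 0, 0, -0.0146, -0.0344, 0, 0, 0, -0.0146, -0.0344, 0, 0, 0, -0.0146, -0.0344, 0, 0, 0, -0.0146, -0.0344, 0, 0, 0, -0.0146, -0.0344, 0, 0, 0, -0.0146, -0.0344, 0, 0, 0, -0.0146, -0.0344, 0, 0, 0, -0.0146, -0.0344, 0, 0, 0, -0.0073, -0.0172, 0, 0, 0, 0, 0, 0, 0, 0, 0, 0, 0, 0]}}

```text
t: 5.52
ee_pos: [0.5893, -0.1325, 0.1699]
tcp_rot: [[-0.997, 0.078, -0.001], [0.078, 0.997, 0.001], [0.001, 0.001, -1.0]]
force: [0.1, 0.8, -0.4]
width: 0.0331
```

```bash
python3 -c "
from h import *
for i in range(3): to((.5898,-.1346,.17))"
```

```text
t 5.53 pos [ 0.5893 -0.1325  0.1699] yang 85.52 tilt 0.0017 w 0.0331 F [ 0.1  0.8 -0.4]
[ 0.5898 -0.1346  0.17  ] -> [-0.0007 -0.002  -0.0001]
t 5.53 pos [ 0.5893 -0.1325  0.1699] yang 85.52 tilt 0.0017 w 0.0331 F [ 0.1  0.8 -0.4]
[ 0.5898 -0.1346  0.17  ] -> [-0.0007 -0.002  -0.0001]
t 5.53 pos [ 0.5893 -0.1325  0.1699] yang 85.52 tilt 0.0017 w 0.0331 F [ 0.1  0.8 -0.4]
[ 0.5898 -0.1346  0.17  ] -> [-0.0007 -0.002  -0.0001]
```

{"api": "step_arm", "payload": {"moves": [0, 0, 0, 0.03, 0, 0, 0, 0, 0.035, 0, 0, 0, 0, 0.035, 0, 0, 0, 0, 0.025, 0, 0, 0, 0, 0.013, 0, 0, 0, 0, 0.003, 0, 0, 0, 0, 0.002, 0, 0, 0, 0, 0, 0, 0, 0, 0, 0, 0]}}

```text
t: 6.65
ee_pos: [0.5903, -0.1346, 0.028]
tcp_rot: [[-0.997, 0.08, 0.001], [0.08, 0.997, -0.0], [-0.001, -0.0, -1.0]]
force: [0.7, -0.4, -0.9]
width: 0.033
```

{"api": "step_arm", "payload": {"moves": [0, 0, 0, 0.001, 0, 0, 0, 0, 0, 0]}}

```text
t: 6.9
ee_pos: [0.5903, -0.1346, 0.0273]
tcp_rot: [[-0.997, 0.08, 0.001], [0.08, 0.997, -0.0], [-0.001, -0.0, -1.0]]
force: [-2.6, 0.2, 6.6]
width: 0.0331
```

{"api": "step_arm", "payload": {"moves": [0, 0, 0, 0.001, 0, 0, 0, 0, 0, 0]}}

```text
t: 7.15
ee_pos: [0.5905, -0.1346, 0.0272]
tcp_rot: [[-0.997, 0.08, 0.001], [0.08, 0.997, 0.0], [-0.001, 0.0, -1.0]]
force: [-4.4, 1.2, 15.6]
width: 0.033
```

{"api": "step_arm", "payload": {"moves": [0.05, 0, 0, -0.001, 0, 0.05, 0, 0, 0, 0, 0.05, 0, 0, 0, 0, 0.052, 0, 0, -0.03, 0, 0.052, 0, 0, -0.05, 0, 0.052, 0, 0, -0.044, 0, 0.052, 0.0205, 0.0413, 0, 0, 0.052, 0.0205, 0.0413, 0, 0, 0.052, 0.0205, 0.0413, 0, 0, 0.052, 0.0205, 0.0413, 0, 0, 0.052, 0.0205, 0.0413, 0, 0, 0.052, 0.0205, 0.0413, 0, 0, 0.052, 0.0205, 0.0413, 0, 0, 0.052, 0.0205, 0.0413, 0, 0, 0.052, 0, 0, 0, 0, 0.052, 0, 0, 0, 0, 0.052, 0, 0, 0, 0]}}

```text
t: 9.28
ee_pos: [0.4532, 0.2065, 0.1502]
tcp_rot: [[-0.997, 0.082, 0.0], [0.082, 0.997, -0.001], [-0.0, -0.001, -1.0]]
force: [-0.0, -0.0, -0.1]
width: 0.052
```

```bash
python3 -c "
from h import *
from plant import imaging
to((.4527,.2081,.15),(.4527,.2081,.03))
c=imaging.read_camera('scene')['frame'][:,:,::-1];cv2.imwrite('pics/p1.png',c)"
```

```text
t 9.28 pos [0.4532 0.2065 0.1502] yang 85.29 tilt 0.0007 w 0.0520 F [-0.  -0.  -0.1]
[0.4527 0.2081 0.15  ] -> [0.0007 0.0016 0.0002]
[0.4527 0.2081 0.03  ] -> [0.0e+00 1.0e-04 1.2e-01]
```

View pics/p1.png

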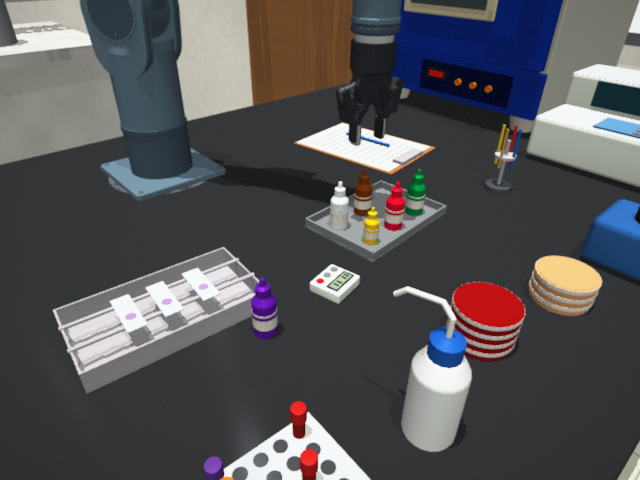

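The violet bottle is upright behind the tray's left end at (265,318), and the others are undisturbed. Iodine next.

{"api": "step_arm", "payload": {"moves": [0.052, 0, 0, 0.03, 0, 0.052, 0, 0, 0.035, 0, 0.052, 0, 0, 0.03, 0, 0.052, 0, 0, 0.02, 0, 0.052, 0, 0, 0.005, 0, 0.052, 0, 0, 0, 0, 0, 0, 0, 0, 0, 0, 0, 0, 0, 0, 0, 0, 0, 0, 0, 0, 0, 0, 0, 0, 0, 0, 0, -0.015, 0, 0, 0, 0, -0.03, 0, 0, 0, 0, -0.035, 0, 0, 0, 0, -0.035, 0, 0, 0, 0, -0.025, 0, 0, 0, 0, 0, 0]}}

```text
t: 11.32
ee_pos: [0.4539, 0.2087, 0.1728]
tcp_rot: [[-0.997, 0.08, 0.004], [0.08, 0.997, 0.002], [-0.004, 0.003, -1.0]]
force: [0.1, -0.6, -1.1]
width: 0.0328
```

{"api": "step_arm", "payload": {"moves": [0, -0.0068, -0.0165, 0, 0, 0, -0.0137, -0.0329, 0, 0, 0, -0.0137, -0.0329, 0, 0, 0, -0.0137, -0.0329, 0, 0, 0, -0.0137, -0.0329, 0, 0, 0, -0.0137, -0.0329, 0, 0, 0, -0.0137, -0.0329, 0, 0, 0, -0.0137, -0.0329, 0, 0, 0, -0.0137, -0.0329, 0, 0, 0, -0.0137, -0.0329, 0, 0, 0, -0.0137, -0.0329, 0, 0, 0, -0.0137, -0.0329, 0, 0, 0, -0.0066, -0.0162, 0, 0, 0, 0, 0, 0, 0, 0, 0, 0, 0, 0, 0, 0, 0, 0, 0]}}

```text
t: 13.32
ee_pos: [0.5847, -0.1966, 0.1702]
tcp_rot: [[-0.997, 0.078, -0.0], [0.078, 0.997, 0.001], [0.0, 0.001, -1.0]]
force: [0.6, 0.1, -1.1]
width: 0.0329
```

```bash
python3 -c "
from h import *
to((.5846,-.1984,.17),(.5846,-.1984,.026))"
```

```text
t 13.32 pos [ 0.5847 -0.1966  0.1702] yang 85.55 tilt 0.0010 w 0.0329 F [ 0.6  0.1 -1.1]
[ 0.5846 -0.1984  0.17  ] -> [-0.     -0.0018  0.0002]
[ 0.5846 -0.1984  0.026 ] -> [-1.00e-04 -1.00e-04  1.44e-01]
```

{"api": "step_arm", "payload": {"moves": [0, 0, 0, 0.03, 0, 0, 0, 0, 0.035, 0, 0, 0, 0, 0.035, 0, 0, 0, 0, 0.025, 0, 0, 0, 0, 0.013, 0, 0, 0, 0, 0.003, 0, 0, 0, 0, 0.0025, 0, 0, 0, 0, 0, 0, 0, 0, 0, 0, 0]}}

```text
t: 14.45
ee_pos: [0.5852, -0.1986, 0.0275]
tcp_rot: [[-0.997, 0.08, 0.001], [0.08, 0.997, -0.0], [-0.001, -0.0, -1.0]]
force: [0.5, -0.6, -1.1]
width: 0.0328
```

{"api": "step_arm", "payload": {"moves": [0, 0, 0, 0.001, 0, 0, 0, 0, 0, 0]}}

```text
t: 14.7
ee_pos: [0.5854, -0.1987, 0.0273]
tcp_rot: [[-0.997, 0.08, 0.001], [0.08, 0.997, -0.0], [-0.001, -0.0, -1.0]]
force: [-2.8, 1.1, 9.2]
width: 0.0327
```

{"api": "step_arm", "payload": {"moves": [0.05, 0, 0, -0.0005, 0, 0.05, 0, 0, 0, 0, 0.05, 0, 0, 0, 0, 0.05, 0, 0, -0.03, 0, 0.05, 0, 0, -0.05, 0, 0.052, 0, 0, -0.044, 0, 0.052, 0.0189, 0.0405, 0, 0, 0.052, 0.0189, 0.0405, 0, 0, 0.052, 0.0189, 0.0405, 0, 0, 0.052, 0.0189, 0.0405, 0, 0, 0.052, 0.0189, 0.0405, 0, 0, 0.052, 0.0189, 0.0405, 0, 0, 0.052, 0.0189, 0.0405, 0, 0, 0.052, 0.0189, 0.0405, 0, 0, 0.052, 0, 0, 0, 0, 0.052, 0, 0, 0, 0, 0.052, 0, 0, 0, 0]}}

```text
t: 16.82
ee_pos: [0.4603, 0.1352, 0.1503]
tcp_rot: [[-0.997, 0.082, 0.0], [0.082, 0.997, -0.001], [-0.0, -0.001, -1.0]]
force: [0.9, -0.0, 0.6]
width: 0.0522
```

```bash
python3 -c "
from h import *
to((.4602,.1366,.15),(.4602,.1366,.03),(.4602,.1366,.17),(.5794,-.2622,.17))"
```

```text
t 16.82 pos [0.4603 0.1352 0.1503] yang 85.30 tilt 0.0006 w 0.0522 F [ 0.9 -0.   0.6]
[0.4602 0.1366 0.15  ] -> [0.0003 0.0014 0.0003]
[0.4602 0.1366 0.03  ] -> [0.0e+00 1.0e-04 1.2e-01]
[0.4602 0.1366 0.17  ] -> [-0.0e+00 -1.0e-04 -1.4e-01]
[ 0.5794 -0.2622  0.17  ] -> [-1.515e-01 -3.877e-01  2.000e-04]
```

{"api": "step_arm", "payload": {"moves": [0.052, 0, 0, 0.03, 0, 0.052, 0, 0, 0.035, 0, 0.052, 0, 0, 0.03, 0, 0.052, 0, 0, 0.02, 0, 0.052, 0, 0, 0.005, 0, 0.052, 0, 0, 0, 0, 0, 0, 0, 0, 0, 0, 0, 0, 0, 0, 0, 0, 0, 0, 0, 0, 0, 0, 0, 0, 0, 0, 0, -0.015, 0, 0, 0, 0, -0.03, 0, 0, 0, 0, -0.035, 0, 0, 0, 0, -0.035, 0, 0, 0, 0, -0.025, 0, 0, 0, 0, 0, 0]}}

```text
t: 18.82
ee_pos: [0.4612, 0.1371, 0.1728]
tcp_rot: [[-0.997, 0.08, 0.004], [0.08, 0.997, 0.002], [-0.004, 0.002, -1.0]]
force: [-0.0, 0.2, -0.3]
width: 0.0326
```

{"api": "step_arm", "payload": {"moves": [0, -0.0061, -0.0163, 0, 0, 0, -0.0126, -0.0323, 0, 0, 0, -0.0126, -0.0323, 0, 0, 0, -0.0126, -0.0323, 0, 0, 0, -0.0126, -0.0323, 0, 0, 0, -0.0126, -0.0323, 0, 0, 0, -0.0126, -0.0323, 0, 0, 0, -0.0126, -0.0323, 0, 0, 0, -0.0126, -0.0323, 0, 0, 0, -0.0126, -0.0323, 0, 0, 0, -0.0126, -0.0323, 0, 0, 0, -0.0126, -0.0323, 0, 0, 0, -0.0061, -0.0164, 0, 0, 0, 0, 0, 0, 0, 0, 0, 0, 0, 0, 0, 0, 0, 0, 0]}}

```text
t: 20.82
ee_pos: [0.5794, -0.2605, 0.1703]
tcp_rot: [[-0.997, 0.078, -0.0], [0.078, 0.997, 0.001], [0.0, 0.001, -1.0]]
force: [0.6, -0.5, -1.0]
width: 0.033
```

```bash
python3 -c "
from h import *
to((.5794,-.2622,.17),(.5794,-.2622,.026))"
```

```text
t 20.82 pos [ 0.5794 -0.2605  0.1703] yang 85.54 tilt 0.0010 w 0.0330 F [ 0.6 -0.5 -1. ]
[ 0.5794 -0.2622  0.17  ] -> [-0.0002 -0.0017  0.0003]
[ 0.5794 -0.2622  0.026 ] -> [-0.00e+00 -1.00e-04  1.44e-01]
```

{"api": "step_arm", "payload": {"moves": [0, 0, 0, 0.03, 0, 0, 0, 0, 0.035, 0, 0, 0, 0, 0.035, 0, 0, 0, 0, 0.025, 0, 0, 0, 0, 0.013, 0, 0, 0, 0, 0.003, 0, 0, 0, 0, 0.002, 0, 0, 0, 0, 0.001, 0, 0, 0, 0, 0, 0, 0, 0, 0, 0, 0]}}

```text
t: 22.08
ee_pos: [0.58, -0.2625, 0.0273]
tcp_rot: [[-0.997, 0.08, 0.002], [0.08, 0.997, -0.0], [-0.002, -0.0, -1.0]]
force: [-0.4, -0.0, 6.6]
width: 0.0329
```

{"api": "step_arm", "payload": {"moves": [0.05, 0, 0, 0, 0, 0.05, 0, 0, 0, 0, 0.05, 0, 0, 0, 0, 0.05, 0, 0, -0.03, 0, 0.05, 0, 0, -0.05, 0, 0.052, 0, 0, -0.044, 0, 0.052, 0.0088, 0.047, 0, 0, 0.052, 0.0088, 0.047, 0, 0, 0.052, 0.0088, 0.047, 0, 0, 0.052, 0.0088, 0.047, 0, 0, 0.052, 0.0088, 0.047, 0, 0, 0.052, 0.0088, 0.047, 0, 0, 0.052, 0.0088, 0.047, 0, 0, 0.052, 0.0088, 0.047, 0, 0, 0.052, 0.0088, 0.047, 0, 0, 0.052, 0.0088, 0.047, 0, 0, 0.052, 0, 0, 0, 0, 0.052, 0, 0, 0, 0, 0.052, 0, 0, 0, 0]}}

```text
t: 24.45
ee_pos: [0.5294, 0.2116, 0.1503]
tcp_rot: [[-0.997, 0.082, 0.0], [0.082, 0.997, -0.001], [-0.0, -0.001, -1.0]]
force: [-0.4, -0.6, 0.4]
width: 0.0521
```

```bash
python3 -c "
from h import *
to((.529,.2129,.15),(.529,.2129,.03),(.529,.2129,.17),(.5742,-.3260,.17))"
```

```text
t 24.45 pos [0.5294 0.2116 0.1503] yang 85.29 tilt 0.0009 w 0.0521 F [-0.4 -0.6  0.4]
[0.529  0.2129 0.15  ] -> [0.0005 0.0013 0.0003]
[0.529  0.2129 0.03  ] -> [0.0e+00 1.0e-04 1.2e-01]
[0.529  0.2129 0.17  ] -> [-0.0e+00 -1.0e-04 -1.4e-01]
[ 0.5742 -0.326   0.17  ] -> [-8.930e-02 -5.334e-01  5.000e-04]
```

{"api": "step_arm", "payload": {"moves": [0.052, 0, 0, 0.03, 0, 0.052, 0, 0, 0.035, 0, 0.052, 0, 0, 0.03, 0, 0.052, 0, 0, 0.02, 0, 0.052, 0, 0, 0.005, 0, 0.052, 0, 0, 0, 0, 0, 0, 0, 0, 0, 0, 0, 0, 0, 0, 0, 0, 0, 0, 0, 0, 0, 0, 0, 0, 0, 0, 0, -0.015, 0, 0, 0, 0, -0.03, 0, 0, 0, 0, -0.035, 0, 0, 0, 0, -0.035, 0, 0, 0, 0, -0.025, 0, 0, 0, 0, 0, 0]}}

```text
t: 26.45
ee_pos: [0.5304, 0.2139, 0.173]
tcp_rot: [[-0.997, 0.08, 0.004], [0.08, 0.997, 0.002], [-0.004, 0.003, -1.0]]
force: [0.4, 1.1, -1.4]
width: 0.033
```

{"api": "step_arm", "payload": {"moves": [0, -0.0028, -0.0176, 0, 0, 0, -0.0059, -0.0356, 0, 0, 0, -0.0059, -0.0356, 0, 0, 0, -0.0059, -0.0356, 0, 0, 0, -0.0059, -0.0356, 0, 0, 0, -0.0059, -0.0356, 0, 0, 0, -0.0059, -0.0356, 0, 0, 0, -0.0059, -0.0356, 0, 0, 0, -0.0059, -0.0356, 0, 0, 0, -0.0059, -0.0356, 0, 0, 0, -0.0059, -0.0356, 0, 0, 0, -0.0059, -0.0356, 0, 0, 0, -0.0059, -0.0356, 0, 0, 0, -0.0059, -0.0356, 0, 0, 0, -0.0059, -0.0356, 0, 0, 0, -0.0029, -0.0176, 0, 0, 0, 0, 0, 0, 0, 0, 0, 0, 0, 0, 0, 0, 0, 0, 0]}}

```text
t: 28.82
ee_pos: [0.5749, -0.3237, 0.1702]
tcp_rot: [[-0.997, 0.078, -0.0], [0.078, 0.997, 0.001], [0.0, 0.001, -1.0]]
force: [-0.9, -0.4, -0.7]
width: 0.0328
```

```bash
python3 -c "
from h import *
to((.5742,-.3260,.17),(.5742,-.3260,.026))"
```

```text
t 28.82 pos [ 0.5749 -0.3237  0.1702] yang 85.55 tilt 0.0011 w 0.0328 F [-0.9 -0.4 -0.7]
[ 0.5742 -0.326   0.17  ] -> [ 0.0005 -0.0023  0.0002]
[ 0.5742 -0.326   0.026 ] -> [-0.     -0.0002  0.144 ]
```

{"api": "step_arm", "payload": {"moves": [0, 0, 0, 0.03, 0, 0, 0, 0, 0.035, 0, 0, 0, 0, 0.035, 0, 0, 0, 0, 0.025, 0, 0, 0, 0, 0.013, 0, 0, 0, 0, 0.003, 0, 0, 0, 0, 0.002, 0, 0, 0, 0, 0.001, 0, 0, 0, 0, 0, 0, 0, 0, 0, 0, 0]}}

```text
t: 30.08
ee_pos: [0.5753, -0.326, 0.0276]
tcp_rot: [[-0.997, 0.08, 0.002], [0.08, 0.997, -0.001], [-0.002, -0.001, -1.0]]
force: [-0.9, 0.4, 6.0]
width: 0.0329
```

{"api": "step_arm", "payload": {"moves": [0.05, 0, 0, 0, 0, 0.05, 0, 0, 0, 0, 0.05, 0, 0, 0, 0, 0.05, 0, 0, -0.03, 0, 0.05, 0, 0, -0.05, 0, 0.052, 0, 0, -0.044, 0, 0.052, 0.0018, 0.0417, 0, 0, 0.052, 0.0018, 0.0417, 0, 0, 0.052, 0.0018, 0.0417, 0, 0, 0.052, 0.0018, 0.0417, 0, 0, 0.052, 0.0018, 0.0417, 0, 0, 0.052, 0.0018, 0.0417, 0, 0, 0.052, 0.0018, 0.0417, 0, 0, 0.052, 0.0018, 0.0417, 0, 0]}}

```text
t: 31.82
ee_pos: [0.5867, 0.0094, 0.1503]
tcp_rot: [[-0.997, 0.08, 0.0], [0.08, 0.997, -0.0], [-0.0, -0.0, -1.0]]
force: [0.7, -0.3, -0.6]
width: 0.0518
```

{"api": "step_arm", "payload": {"moves": [0.0854, 0, 0, 0, 9.1, 0.0854, 0, 0, 0, 9.1, 0.0854, 0, 0, 0, 9.1, 0.0854, 0, 0, 0, 9.1, 0.0854, 0, 0, 0, 9.1, 0.0854, 0, 0, 0, 9.1, 0.0854, 0, 0, 0, 9.2, 0.0854, 0, 0, 0, 9.2, 0.0854, 0, 0, 0, 0, 0.0854, 0, 0, 0, 0, 0.0854, 0, 0, 0, 0]}}

```text
t: 33.2
ee_pos: [0.5867, 0.008, 0.1503]
tcp_rot: [[-0.217, 0.976, 0.0], [0.976, 0.217, 0.0], [0.0, 0.0, -1.0]]
force: [-0.8, -0.2, -0.2]
width: 0.0853
```

```bash
python3 -c "
from h import *
to((.5863,.0074,.15))
from plant import imaging
c=imaging.read_camera('scene')['frame'][:,:,::-1];cv2.imwrite('pics/p4.png',c)"
```

```text
t 33.20 pos [0.5867 0.008  0.1503] yang 12.52 tilt 0.0002 w 0.0853 F [-0.8 -0.2 -0.2]
[0.5863 0.0074 0.15  ] -> [-0.0005 -0.0006  0.0003]
```

View pics/p4.png

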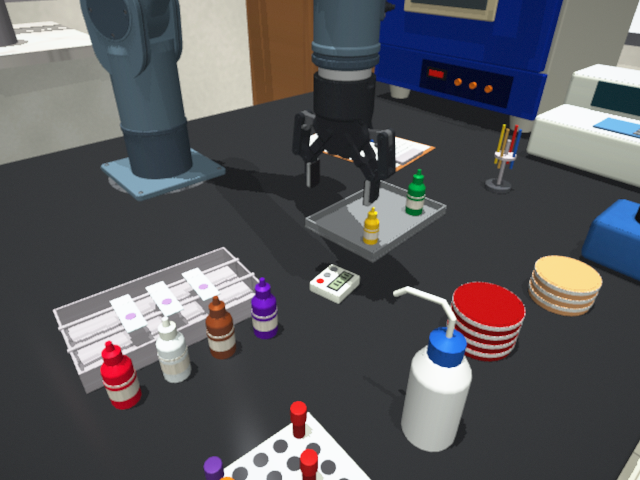

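The row is standing in order: violet (265,310), brown (220,330), white (173,353), red (120,378). The wash bottle's spout at (398,292) looks close to the timer, so I'll check its position before descending.

```bash
python3 -c "
from h import *
print(tri((397,292),(381,80)),tri((447,335),(375,53)))"
```

```text
(array([ 0.77481771, -0.09308057,  0.15883464]), np.float64(0.001035964951349398)) (array([ 0.83317546, -0.08711207,  0.13803835]), np.float64(0.0015864573160870206))
```

The spout is at x ≈ 0.775, well clear of the gripper. Descending and grasping the timer.

{"api": "step_arm", "payload": {"moves": [0.0854, 0, 0, 0.035, 0, 0.0854, 0, 0, 0.045, 0, 0.0854, 0, 0, 0.04, 0, 0.0854, 0, 0, 0.02, 0, 0.0854, 0, 0, 0.007, 0, 0.0854, 0, 0, 0, 0, 0.0854, 0, 0, 0, 0, 0, 0, 0, 0, 0, 0, 0, 0, 0, 0, 0, 0, 0, 0, 0, 0, 0, 0, 0, 0, 0, 0, 0, 0, 0], "newtons": 25}}

```text
t: 34.75
ee_pos: [0.5872, 0.0081, 0.004]
tcp_rot: [[-0.215, 0.977, 0.001], [0.977, 0.215, 0.0], [0.0, 0.001, -1.0]]
force: [-0.9, -0.1, 6.5]
width: 0.0552
```

```bash
python3 -c "
from h import *
to((.5863,.0074,.05),(.4923,-.0375,.05))
from plant import imaging
c=imaging.read_camera('scene')['frame'][:,:,::-1];cv2.imwrite('pics/t1.png',cv2.resize(c[170:350,240:460],None,fx=3,fy=3))"
```

```text
t 34.75 pos [0.5872 0.0081 0.004 ] yang 12.43 tilt 0.0009 w 0.0552 F [-0.9 -0.1  6.5]
[0.5863 0.0074 0.05  ] -> [-0.0005 -0.001  -0.046 ]
[ 0.4923 -0.0375  0.05  ] -> [-2.360e-02 -1.015e-01 -1.000e-04]
```

View pics/t1.png

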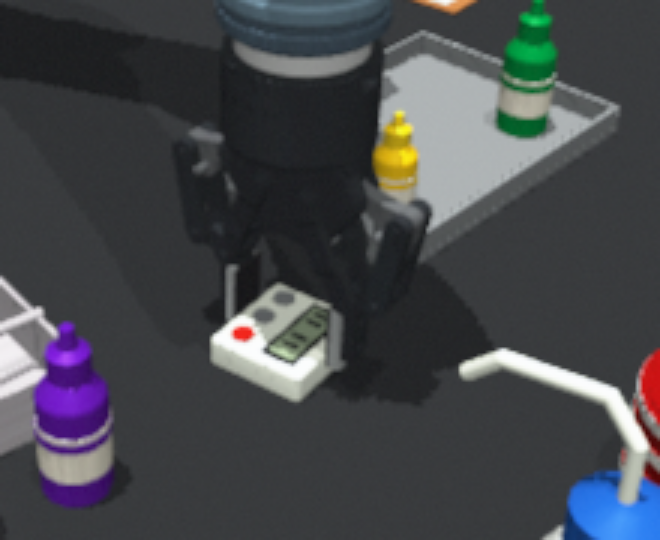

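The timer is gripped across its 56 mm sides, flat and face up at crop (280,340).

{"api": "step_arm", "payload": {"moves": [0, 0, 0, -0.015, 0, 0, 0, 0, -0.02, 0, 0, 0, 0, -0.015, 0, 0, -0.0059, -0.0254, 0, 0, 0, -0.0059, -0.0254, 0, 0, 0, -0.0059, -0.0254, 0, 0, 0, -0.0059, -0.0254, 0, 0, 0, 0, 0, 0, 8.5, 0, 0, 0, 0, 8.5, 0, 0, 0, 0, 0, 0, 0, 0, 0, 0, 0, 0, 0, 0.025, 0, 0, 0, 0, 0.018, 0, 0, 0, 0, 0.005, 0, 0, 0, 0, 0.001, 0, 0, 0, 0, 0, 0, 0, 0, 0, 0, 0]}}

```text
t: 36.92
ee_pos: [0.493, -0.0369, 0.0047]
tcp_rot: [[0.08, 0.997, 0.001], [0.997, -0.08, -0.0], [0.0, 0.001, -1.0]]
force: [-0.6, 0.8, -0.1]
width: 0.055
```

{"api": "step_arm", "payload": {"moves": [0, 0, 0, 0.001, 0, 0, 0, 0, 0, 0]}}

```text
t: 37.17
ee_pos: [0.493, -0.0368, 0.004]
tcp_rot: [[0.08, 0.997, 0.001], [0.997, -0.08, 0.0], [0.0, 0.001, -1.0]]
force: [-1.6, 0.7, 7.8]
width: 0.0552
```

Contact. I release, rise and move away for a clear view.

{"api": "step_arm", "payload": {"moves": [0.0854, 0, 0, 0, 0, 0.0854, 0, 0, 0, 0, 0.0854, 0, 0, 0, 0, 0.0854, 0, 0, 0, 0, 0.0854, 0, 0, -0.03, 0, 0.0854, 0, 0, -0.05, 0, 0.0854, 0, 0, -0.05, 0, 0.0854, 0, 0, -0.05, 0, 0.0854, 0.05, 0, -0.03, 0, 0.0854, 0.05, 0, 0, 0, 0.0854, 0.05, 0, 0, 0, 0.0854, 0.05, 0, 0, 0, 0.0854, 0.05, 0, 0, 0, 0.0854, 0.05, 0, 0, 0, 0.0854, 0.05, 0, 0, 0, 0.0854, 0.05, 0, 0, 0, 0.0854, 0, 0, 0, 0, 0.0854, 0, 0, 0, 0]}}

```text
t: 39.42
ee_pos: [0.5245, 0.3609, 0.213]
tcp_rot: [[0.08, 0.997, -0.0], [0.997, -0.08, -0.001], [-0.001, -0.0, -1.0]]
force: [-0.1, -0.2, 0.8]
width: 0.0851
```

```bash
python3 -c "
from h import *
to()
from plant import imaging
for n in ('scene','top'):
    c=imaging.read_camera(n)['frame'][:,:,::-1];cv2.imwrite('pics/%s9.png'%n,c)
cv2.imwrite('pics/top9c.png',cv2.resize(c[180:330,290:540],None,fx=3.2,fy=3.2,interpolation=cv2.INTER_CUBIC))"
```

```text
t 39.42 pos [0.5245 0.3609 0.213 ] yang -4.60 tilt 0.0013 w 0.0851 F [-0.1 -0.2  0.8]
```

View pics/scene9.png

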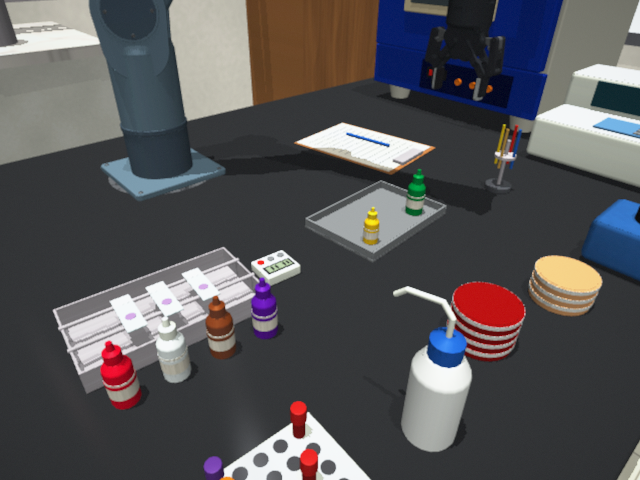

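View pics/top9c.png

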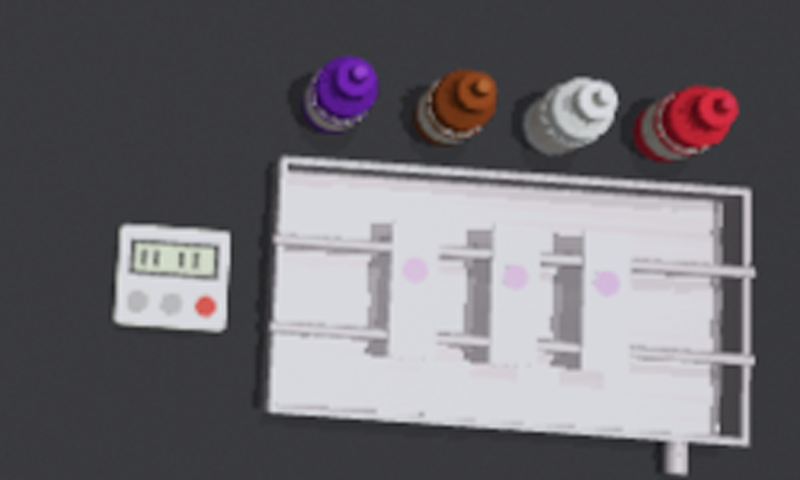

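The four bottles stand upright in order, and the timer is flat and face up beside the tray. One numeric check in the tray's frame, then I hand in.

```bash
python3 - <<'E'
from h import *
from plant import env
a=-.081;R=np.array([[np.cos(a),-np.sin(a)],[np.sin(a),np.cos(a)]]);c=np.array([.4773,-.2218])
for k,p,z in(('violet',(358,72),.092),('iodine',(484,87),.092),('decol',(600,99),.092),('safr',(719,103),.092),('timer',(172,278),.018)):
    q=onz('top',((p[0]+.5)/3.2-.5+290,(p[1]+.5)/3.2-.5+180),z)[:2];print(k,q.round(3),'tray',(R.T@(q-c)).round(4))
i=[cv2.imread(f'pics/top{n}.png').astype(int)[225:280,140:265] for n in (0,9)]
print('green/oil pixel diff',[np.abs(i[0][s]-i[1][s]).mean().round(1) for s in((slice(0,45),slice(0,35)),(slice(0,30),slice(85,115)))])
print(env.job_done())
E
```

```text
violet [ 0.593 -0.131] tray [0.1075 0.0999]
iodine [ 0.584 -0.196] tray [0.1042 0.0342]
decol [ 0.577 -0.256] tray [ 0.1022 -0.0262]
safr [ 0.574 -0.318] tray [ 0.1046 -0.088 ]
timer [ 0.492 -0.037] tray [-1.000e-04  1.853e-01]
green/oil pixel diff [np.float64(0.8), np.float64(0.8)]
the job is handed in; nothing more can be done
None
```

The bench is set up and the job was handed in at about 39.5 s, with the gripper open and clear of everything. I had no verdict back.

- **Bottles:** The four bottles stand upright behind the staining tray. From left to right they are violet, iodine, decolouriser and safranin. In the last top view they were 102–108 mm behind the tray's centre line, about 17 mm clear of the tray. Their centres were 60–66 mm apart, which leaves gaps of about 3 cm.
- **Timer:** It lies flat and face up in the gap between the trays, about 24 mm from the staining tray's left end.
- **Bystanders:** The green bottle and the oil bottle did not move. The before and after images of them differ by less than 1 grey level on average.

**Checks that disagreed:**
- **Row centring:** The last image puts the row about 5 mm left of the tray's centre, while the commanded positions centre it exactly. The commanded arm positions and the images agreed to 8 mm for safranin, 6 mm for the decolouriser and about 4 mm or less for the other two. I think most of that is error in my image reading, so I did not move anything.
- **Violet bottle:** It was gripped about 5 mm off centre and slid slightly in the storage tray as the fingers closed. It stayed upright.

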